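# Pin the two halves of a bending former together

### The arm

A 7-joint arm with a two-finger parallel gripper is mounted at the origin on the work surface. World frame = base frame: x ahead of the robot, y to its left, z up, the work surface at z = 0. Lengths are in m, angles in rad, forces in N, time in s.
With the tool pointing down it reaches from about 0.4 to 0.9 m from the base axis. Payload 5.5 kg.
Tool frame: the origin (TCP) lies midway between the tips of the shut fingers; the grasp point (between the pads) lies 19 mm behind it (grasp_offset is the distance from the TCP to the grasp point, in m); z points along the fingers, y is the direction in which the jaws open and shut (so a half turn about z gives the same grasp; the last joint's range is limited). The gripper opens to 92 mm and grips with 3 to 60 N. Pads are 19 mm wide; open, the fingers measure 130 mm over their backs; the gripper's body (75 mm by 190 mm) begins 47 mm behind the grasp point.
Start: joints at [-1.036, 0.501, -0.427, 1.55, 0.221, 1.138, -0.21], TCP at [0.174, 0.626, 0.227] pointing down, gripper open.
Joint ranges: [-2.88, 2.88], [-0.31, 2.03], [-1.54, 1.56], [0.2, 2.42], [-1.41, 4.55], [0.19, 2.02], [-2.57, 2.57]. Speed limits (rad/s): [2.57, 2.57, 3.14, 3.14, 3.14, 3.14, 3.14].

### API

Orientations are given as a unit quaternion [x, y, z, w].
In Python, from bench import read_state, capture, get_calibration, job_done, grasp_offset gives the robot as it stands.
- The arm moves only by the tool carry_out, never from a script. Its argument "series" is a list of rows, each an object with "hand": the closure, from 0 (fully open) to 1 (shut); "travel": the shift along the tool's x, y, z in mm, a list of three; "yaw": the turn about the tool's z in rad. In form: [{"hand": hand, "travel": [x, y, z], "yaw": yaw}, ...]. A call has 1 to 8 rows; each row is the pose to reach, as a shift and turn from the pose commanded when the call began, along the tool's axes at that moment; what a row does not reach only later rows make up. A row lasts 1/8 s, in which the tool goes at most 62.5 mm and 10.7 degrees, less where a joint would pass 70% of its speed; a pose out of reach is approached as far as the arm can. A call with a gripper value outside its range is refused whole. The fingers move at their own pace and stop on an object; "squeeze" is the grip in N (left out, the last holds). Time passes only in rows, so rows that repeat a pose let the fingers close. It gives the time, the measured TCP pose, the force and the opening at its end, in the units of the state.
- read_state(): the state, without advancing time (a new reading comes with each control period).
- capture(name): name is "scene" or "top" or "wrist"; returns the picture (420x560x3 uint8, blue, green, red); there is no depth.
- get_calibration(name): a dict with "mtx" (3x3 intrinsics, pixels), "k1" (the pictures are not rectified: a ray, as slopes to the right and down, at radius r is drawn at 1 + k1 r^2 times it, then the intrinsics apply), "world_to_cam" (4x4, takes a point from world to camera coordinates). Camera axes: x right, y down, z forward; pixel columns grow to the right and rows downward; lengths in m; the calibration is good to about 2 mm. A picture is of the moment at which its call begins: read the wrist's pose just before it. get_calibration takes no time and is no camera call; for the wrist camera it gives the pose at the moment of the call.
- job_done(): hands the job in, once; it reports no verdict.
The state is a dict: "clock": time; "joints": joint angles; "qd": joint speeds; "joint_efforts": joint torques, N m; "position": TCP position; "ee_rot": TCP orientation; "wrist_force": force on the tool from outside, world axes, zero at the start; "torque": the same for the moment, N m; "opening": opening from 0.0 (shut) to 1.0 (fully open).
Only numpy, scipy, OpenCV 4.12 (cv2) and the standard library are available. Lean on these libraries where they do the work, as an engineer would, in place of code of your own. Each camera call takes 0.05 s, during which the arm holds its last target.

### The job

Slide the loose half of the curved former along the board by its wooden post until its hinge knuckle lies over the fixed half's knuckle, then take the longer of the two hinge pins from the drilled block and push it down through both knuckles until its collar sits flush on the upper one, and let go. The lower knuckle is clamped somewhere along its slot, so feel for its hole: press lightly and never force the pin. Leave the short pin and the offcut lying on the board where they are.

Things in the scene. Friction and masses are not known exactly. Their poses are not given: they have to be found in the camera images.
- former: Dark-faced plywood setting-up board 18 mm thick, fixed flat on the bench, carrying both former halves (curved MDF ribs, tops 68 mm above the bench). Origin on the bench below point mark. z up; y along the board, the way the loose half slides open (loose half on +y, fixed half on -y); x across. It reaches from -100 to 70 mm in x, -190 to 300 mm in y.
- mark (a point): Fixed point 52 mm above the bench, at the -y end of the lower knuckle's slot, level with its flat top. That knuckle is a steel lug 42 x 64 mm (x, y), 34 mm high, rigidly clamped, with a vertical 14 mm bore through its middle down to the board. The bore is at board x = 0 and somewhere from 3 to 25 mm to +y of this point: unmeasured, find it by feel.
- eye (a point): Upper knuckle, on the loose half: upright steel ring, 38 mm across, 28 mm high, bore about 14 mm, its underside 2 mm above the lower knuckle's top. This point is on its axis at its flat top, 82 mm above the bench; it moves with the loose half along board y, always at board x = 0.
- handle (a point): Square wooden post on the loose half, 24 x 24 mm, 50 mm tall, sides along the board's axes, standing on the rib (68 to 118 mm above the bench). This point is its centre, 93 mm above the bench; in the board frame it is 23 mm to -x and 105 mm to +y of the upper knuckle's axis.
- half (a joint): Position of the loose half along board +y, in m: 0 with the upper knuckle's axis over point mark, positive when apart. Guided by battens from -0.005 to 0.112, with no stop in line; it slides against about 2.5 N of friction, stays where it is left, and can be dragged by a pin standing in its knuckle.
- pin_head (a point): Longer hinge pin, steel, 170 g, upright in a hole of the drilled block. From the top: square head 18 x 18 mm, 44 mm tall; collar 24 mm across, 6 mm thick; shank 12 mm across, 60 mm long, nose bevelled over its last 1.5 mm to 10 mm. This point: centre of the square head, 28 mm above the collar's underside, 88 mm above the nose. z up along the pin; x, y square to the head's sides.
- pin_tip (a point): Centre of the nose of the longer pin, 88 mm below its head's centre. With the pin fully home the nose stands 22 mm above the bench.
- short_head (a point): Centre of the square head of the shorter pin (same shape, shank 40 mm, so its head stands 20 mm lower), in the other hole of the same block; to be left alone.
- block: Drilled wooden block, fixed to the bench, 130 x 54 x 34 mm, origin under its centre; its two holes, 26 mm deep, are 35 mm either side of the centre along its x.
- offcut: Loose plywood offcut, 30 x 70 x 14 mm, lying on the board beside the fixed half, on its -x side; origin at the centre of its underside. To be left alone.
Not all that is in view belongs to the job. What is shaped like the part that bears pin_head but purple is not meant.

How it is judged:
On the way, in this order (a step that is already met when the one before it is completed fails the run):
1. the loose half is slid up so that its knuckle lies over the lower one (less than 32 mm from site mark) (value of joint half below 0.032 m), for 0.2 s.
2. the longer pin is through both knuckles and fully home (z of pin_tip in the frame of former below 0.0245 m and x of pin_tip in the frame of former between -0.004 and 0.004 m and y of pin_tip in the frame of former between 0 and 0.03 m and horizontal distance between pin_head and eye below 0.005 m and angle between the z axis of pin_head and the z axis of former, either way round below 0.1 rad), for 0.2 s.
At the end, for the whole second after the job is handed in: The longer pin stands released and at rest, upright within 0.1 rad, through both knuckles: nose at most 24.5 mm above the bench (collar within 2.5 mm of the upper knuckle), within 4 mm across and 0 to 30 mm along the board from site mark; head within 5 mm of the upper knuckle's axis (all of step 2 and value of joint half below 0.032 m and linear speed of pin below 0.02 m/s); the robot touches nothing.
It fails at once if the pin is forced: pressed against the knuckles with more than 60 N (contact force between pin and former above 60 N).
It fails at once if the short pin is moved by more than 15 mm (distance of short_head from where it was at the start of the episode above 0.015 m).
It fails at once if the offcut on the board is moved by more than 20 mm (distance of offcut from where it was at the start of the episode above 0.02 m).
It also fails if it takes over 67 s, if anything falls off the work surface, if the arm or the gripper's body presses on something with over 40 N, if the wrist force passes 120 N, or if a joint passes its speed limit or range.

## Working session

There is one attempt and no reset: what is moved stays moved. The work goes in short steps, Python scripts to look and compute and a tool call to move; the robot and the scene stay as the last step left them, time stands still between calls to the robot, and variables do not carry over. Pictures are saved under pics/ and viewed, and the job is handed in when it is done.

Besides the shell and the picture viewer there is one more tool, called after "Emit:" as a command line: name --argument value ..., lists and objects as JSON in quotes. carry_out: Moves the arm, as the interface text tells. Its arguments: {"type":"object","properties":{"series":{"type":"array"},"squeeze":{"type":"number"}},"required":["series"]}

```bash
mkdir -p pics; ls
python3 - <<'E'
from bench import *
import cv2,numpy as np
np.set_printoptions(precision=4,suppress=True)
s=read_state();print(s);print(grasp_offset)
for n in ["scene","top","wrist"]:
    c=get_calibration(n);print(n,c)
    im=capture(n);cv2.imwrite(f"pics/{n}0.png",im)
E
```

```text
pics
{'clock': 0.0, 'joints': array([-1.0358,  0.5018, -0.4268,  1.5515,  0.2208,  1.1383, -0.2103]), 'qd': array([ 0.0006, -0.0003, -0.0001,  0.0005, -0.0011, -0.0002, -0.0001]), 'joint_efforts': array([  0.0012, -56.6597,  -5.8163, -27.9118,  -0.0688,   0.0307,
         0.0002]), 'position': array([0.1743, 0.6254, 0.2257]), 'ee_rot': array([ 0.1354,  0.9908, -0.001 , -0.0002]), 'wrist_force': array([ 0.1987, -0.644 , -0.2621]), 'torque': array([ 0.0316, -0.0303,  0.0174]), 'opening': 1.0045621936464786}
0.0188
scene {'mtx': array([[483.2742,   0.    , 288.0178],
       [  0.    , 483.2742, 207.4718],
       [  0.    ,   0.    ,   1.    ]]), 'k1': -0.12939557161691778, 'world_to_cam': array([[-0.1857,  0.9826,  0.0038,  0.2588],
       [ 0.7798,  0.1497, -0.6079, -0.3204],
       [-0.5979, -0.11  , -0.794 ,  1.2085],
       [ 0.    ,  0.    ,  0.    ,  1.    ]])}
top {'mtx': array([[439.7135,   0.    , 279.3689],
       [  0.    , 439.7135, 202.0376],
       [  0.    ,   0.    ,   1.    ]]), 'k1': -0.057456603365762256, 'world_to_cam': array([[ 0.0046, -1.    , -0.0038, -0.1471],
       [-0.997 , -0.0043, -0.077 ,  0.5065],
       [ 0.077 ,  0.0042, -0.997 ,  1.0058],
       [ 0.    ,  0.    ,  0.    ,  1.    ]])}
wrist {'mtx': array([[321.3577,   0.    , 277.0551],
       [  0.    , 321.3577, 209.0107],
       [  0.    ,   0.    ,   1.    ]]), 'k1': -0.07126340521954175, 'world_to_cam': array([[ 0.2691,  0.9631, -0.0004, -0.6491],
       [ 0.9262, -0.2587,  0.2741, -0.0342],
       [ 0.2639, -0.0741, -0.9617,  0.3886],
       [ 0.    ,  0.    ,  0.    ,  1.    ]])}
```

View pics/scene0.png

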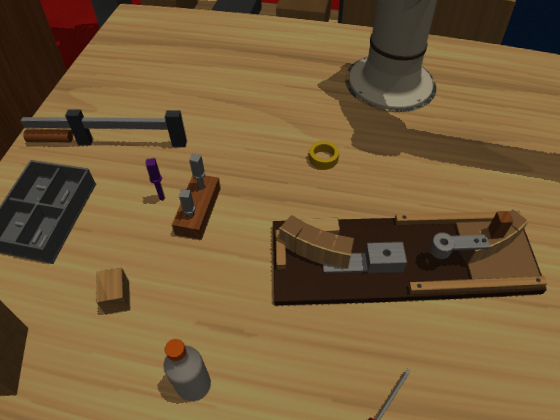

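View pics/top0.png

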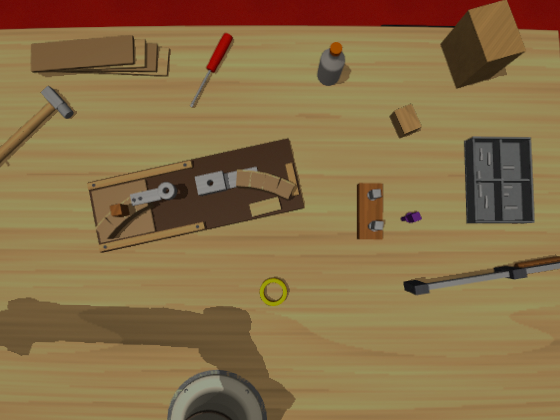

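View pics/wrist0.png

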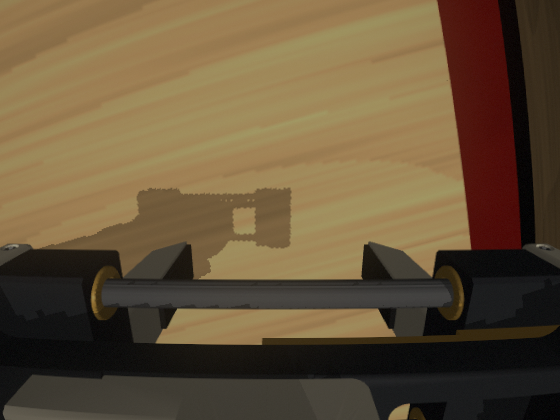

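The scene view shows the board at right (270–545, 205–300) with its loose half on the right, and the block at (197,207) holding two grey pins. Candidates for the pin are the block's far pin at (197,165), its near pin at (186,200) and the purple lookalike at (155,175). The top view shows the block at (370,210), with pins at (376,194) and (377,225). I'll zoom in on these.

```bash
cat > h.py <<'E'
import numpy as np,cv2
from bench import *
np.set_printoptions(precision=4,suppress=True)
def ray(c,uv):
    M=c["mtx"];d=np.array([(uv[0]-M[0,2])/M[0,0],(uv[1]-M[1,2])/M[1,1]])
    # invert radial
    p=d.copy()
    for _ in range(30): p=d/(1+c["k1"]*(p@p))
    T=c["world_to_cam"];R=T[:3,:3];o=-R.T@T[:3,3]
    v=R.T@np.array([p[0],p[1],1]);return o,v/np.linalg.norm(v)
def plane(c,uv,z):
    o,v=ray(c,uv);return o+v*(z-o[2])/v[2]
def tri(c1,u1,c2,u2):
    o1,v1=ray(c1,u1);o2,v2=ray(c2,u2)
    A=np.c_[v1,-v2];t=np.linalg.lstsq(A,o2-o1,rcond=None)[0]
    a=o1+t[0]*v1;b=o2+t[1]*v2;return (a+b)/2,np.linalg.norm(a-b)
def proj(c,P):
    T=c["world_to_cam"];q=T[:3,:3]@P+T[:3,3];s=q[:2]/q[2];s=s*(1+c["k1"]*(s@s))
    return s*[c["mtx"][0,0],c["mtx"][1,1]]+c["mtx"][:2,2]
E
python3 - <<'E'
from h import *
a=cv2.imread("pics/scene0.png");b=cv2.imread("pics/top0.png")
def crop(im,x,y,w,h,k):return cv2.resize(im[y:y+h,x:x+w],None,fx=k,fy=k,interpolation=cv2.INTER_CUBIC)
cv2.imwrite("pics/c1.png",crop(a,140,140,100,100,6))
cv2.imwrite("pics/c2.png",crop(b,340,170,100,80,7))
cv2.imwrite("pics/c3.png",crop(a,265,195,290,115,2.75))
cv2.imwrite("pics/c4.png",crop(b,80,130,230,130,3.4))
E
```

```text
(no output)
```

View pics/c1.png

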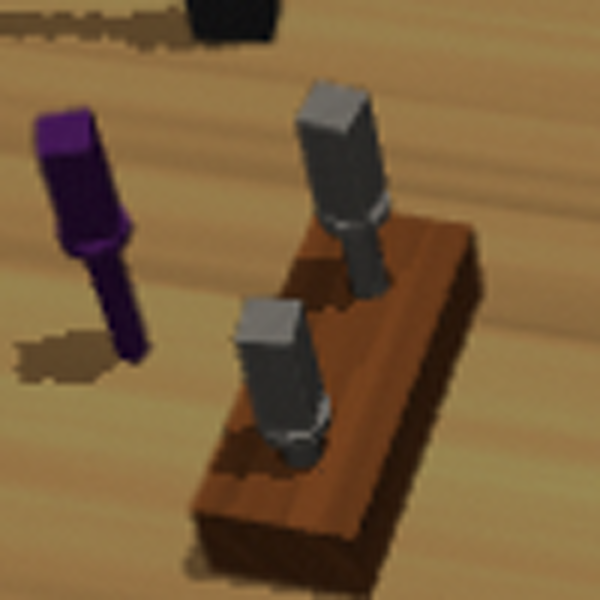

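View pics/c2.png

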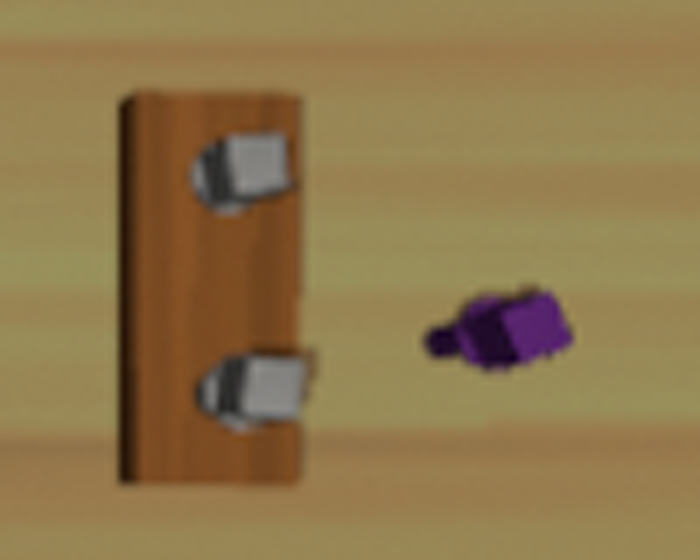

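View pics/c3.png

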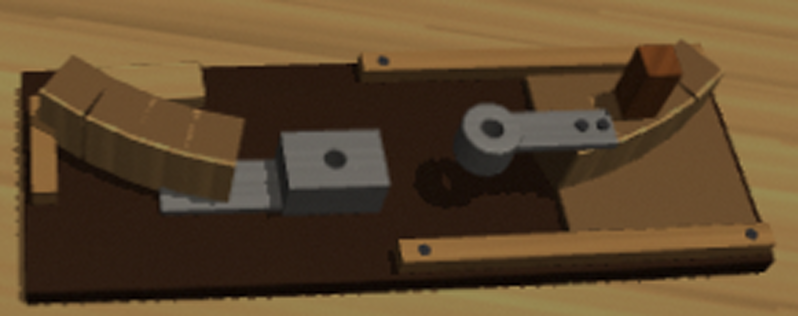

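View pics/c4.png

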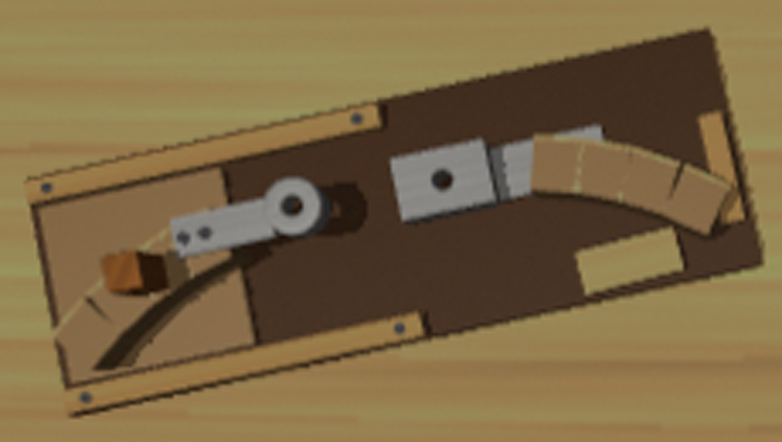

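The close crops confirm the choice. The pin at scene (197,160) / top (377,225) shows about twice as much shank above the block, so it is the longer one. The pin at scene (186,195) / top (376,194) is the short one, and the purple one is the decoy. The lower bore is visible while the halves are apart, at scene (387,253) / top (210,183). Now I'll measure.

Run:
```python
from h import *
S=get_calibration("scene");T=get_calibration("top")
a=cv2.imread("pics/scene0.png");b=cv2.imread("pics/top0.png")
f=lambda x,y,k,ox,oy:np.array([(x+.5)/k-.5+ox,(y+.5)/k-.5+oy])
c3=lambda x,y:f(x,y,2.75,265,195)
c4=lambda x,y:f(x,y,3.4,80,130)
c1=lambda x,y:f(x,y,6,140,140)
c2=lambda x,y:f(x,y,7,340,170)
# dark blob centroid near a guess
def blob(im,uv,r,th):
    g=cv2.cvtColor(im,cv2.COLOR_BGR2GRAY).astype(float)
    x,y=np.round(uv).astype(int);w=g[y-r:y+r+1,x-r:x+r+1];m=np.clip(th-w,0,None)
    yy,xx=np.mgrid[y-r:y+r+1,x-r:x+r+1];return np.array([(m*xx).sum(),(m*yy).sum()])/m.sum()
bs=blob(a,c3(335,159),5,85);bt=blob(b,c4(442,180),5,90)
print(bs,c3(335,159),bt,c4(442,180))
es,et=c3(491,129),c4(291,206)
print("bore",tri(S,c3(335,159),T,c4(442,180)),plane(S,bs,.052),plane(T,bt,.052))
print("eye",tri(S,es,T,et),plane(S,es,.082),plane(T,et,.082))
for n,s,t in [("longtop",c1(336,107),c2(276,388)),("shorttop",c1(271,322),c2(260,164)),("post top",c3(657,62) if 0 else c3(660,62),c4(124,271))]:
    print(n,tri(S,s,T,t))
    for z in (.11,.126,.13,.118): print("  ",z,plane(S,s,z),plane(T,t,z))
for n,s,t in [("cornA",c3(22,300),c4(708,30)),("cornB",c3(22,72),c4(763,263)),("cornC",None,c4(68,412)),("cornD",c3(772,262),None)]:
    print(n, *(plane(c,u,.018) for c,u in((S,s),(T,t)) if u is not None))
print("block top corners",[plane(T,c2(*u),.034) for u in((128,93),(301,93),(301,482),(128,482))])
```

```text
[386.4764 252.3934] [386.5 252.5] [209.7179 182.4663] [209.6471 182.5882]
bore (array([0.5483, 0.0144, 0.0504]), np.float64(0.0015379745588192783)) [0.549 0.015 0.052] [0.5485 0.0132 0.052 ]
eye (array([0.5275, 0.1072, 0.0796]), np.float64(0.00021624029201042306)) [0.5292 0.1067 0.082 ] [0.5273 0.1065 0.082 ]
longtop (array([ 0.4516, -0.3534,  0.1172]), np.float64(0.0034013753231588954))
   0.11 [ 0.4453 -0.3547  0.11  ] [ 0.4522 -0.3567  0.11  ]
   0.126 [ 0.4594 -0.3478  0.126 ] [ 0.4518 -0.3532  0.126 ]
   0.13 [ 0.4629 -0.3461  0.13  ] [ 0.4517 -0.3523  0.13  ]
   0.118 [ 0.4523 -0.3513  0.118 ] [ 0.452  -0.3549  0.118 ]
shorttop (array([ 0.5214, -0.3544,  0.0965]), np.float64(0.002406965143547599))
   0.11 [ 0.5314 -0.3475  0.11  ] [ 0.5203 -0.3527  0.11  ]
   0.126 [ 0.5434 -0.3408  0.126 ] [ 0.5188 -0.3492  0.126 ]
   0.13 [ 0.5464 -0.3391  0.13  ] [ 0.5184 -0.3483  0.13  ]
   0.118 [ 0.5374 -0.3442  0.118 ] [ 0.5195 -0.3509  0.118 ]
post top (array([0.4827, 0.2041, 0.1148]), np.float64(0.0029745882548883325))
   0.11 [0.4784 0.2078 0.11  ] [0.4829 0.2043 0.11  ]
   0.126 [0.4917 0.2009 0.126 ] [0.482  0.1982 0.126 ]
   0.13 [0.495  0.1992 0.13  ] [0.4817 0.1967 0.13  ]
   0.118 [0.485  0.2043 0.118 ] [0.4824 0.2013 0.118 ]
cornA [ 0.6656 -0.1641  0.018 ] [ 0.658  -0.1643  0.018 ]
cornB [ 0.4959 -0.1994  0.018 ] [ 0.4959 -0.2025  0.018 ]
cornC [0.3908 0.2756 0.018 ]
cornD [0.5549 0.3112 0.018 ]
block top corners [array([ 0.5512, -0.3259,  0.034 ]), array([ 0.5515, -0.3832,  0.034 ]), array([ 0.4235, -0.3815,  0.034 ]), array([ 0.4233, -0.3248,  0.034 ])]
```

Measurements:
- **Long pin:** head about (0.452, −0.354), top 0.118.
- **Board:** yaw about 0.217 rad, origin about (0.5515, 0.006).
- **Lower bore:** about y = 9 mm.
- **Loose half:** about 0.103.
- **Post:** about (0.483, 0.203).

I'll go to the post with the jaws along board y.

```bash
cat >> h.py <<'E'
from scipy.spatial.transform import Rotation as Ro
def goto(p,jaw,s=None):
    s=s or read_state();R=Ro.from_quat(s["ee_rot"]).as_matrix()
    d=R.T@(np.array(p)-s["position"])*1000
    j=R.T@np.array([*jaw,0]);y=np.arctan2(-j[0],j[1]);y=(y+np.pi/2)%np.pi-np.pi/2
    print("pos",s["position"],"clk",round(s["clock"],2),"F",s["wrist_force"],"op",round(s["opening"],3),"tilt",R[:,2])
    print("travel",d.round(1),"yaw",round(y,3),"j7",s["joints"][6].round(2))
BY=np.array([-.2153,.9765]);BX=np.array([.9765,.2153])
E
python3 -c "
from h import *
goto([.483,.2035,.17],BY)"
```

```text
pos [0.1744 0.6256 0.2259] clk 0.15 F [-0.3728  0.2179  0.813 ] op 0.995 tilt [-0.0005 -0.0014 -1.    ]
travel [-410.6 -323.7   56.4] yaw -0.489 j7 -0.21
```

Emit:
carry_out --series '[{"hand": 0.35, "travel": [-410, -324, 56], "yaw": -0.489}, {"hand": 0.35, "travel": [-410, -324, 56], "yaw": -0.489}, {"hand": 0.35, "travel": [-410, -324, 56], "yaw": -0.489}, {"hand": 0.35, "travel": [-410, -324, 56], "yaw": -0.489}, {"hand": 0.35, "travel": [-410, -324, 56], "yaw": -0.489}, {"hand": 0.35, "travel": [-410, -324, 56], "yaw": -0.489}, {"hand": 0.35, "travel": [-410, -324, 56], "yaw": -0.489}, {"hand": 0.35, "travel": [-410, -324, 56], "yaw": -0.489}]' --squeeze 25

```text
clock: 1.15
position: [0.4684, 0.2228, 0.1733]
ee_rot: [-0.108, 0.994, 0.0, 0.0]
wrist_force: [1.3, 0.2, -0.6]
opening: 0.651
```

```bash
python3 -c "
from h import *
goto([.483,.2035,.17],BY)"
```

```text
pos [0.4684 0.2228 0.1733] clk 1.15 F [ 1.265   0.2074 -0.5632] op 0.651 tilt [ 0.0003  0.0002 -1.    ]
travel [-10.1 -22.    3.3] yaw 0.0 j7 1.16
```

Emit:
carry_out --series '[{"hand": 0.35, "travel": [0, 0, 0], "yaw": 0}, {"hand": 0.35, "travel": [0, 0, 0], "yaw": 0}]'

```text
clock: 1.4
position: [0.4672, 0.2246, 0.1732]
ee_rot: [-0.108, 0.994, 0.0, -0.0]
wrist_force: [-0.1, 0.1, 0.3]
opening: 0.654
```

```bash
python3 -c "
from h import *
goto([.483,.2035,.086],BY)
cv2.imwrite('pics/w1.png',capture('wrist'))"
```

```text
pos [0.4672 0.2246 0.1732] clk 1.4 F [-0.0827  0.0824  0.2599] op 0.654 tilt [-0.0007  0.0003 -1.    ]
travel [-11.  -24.   87.2] yaw -0.001 j7 1.15
```

View pics/w1.png

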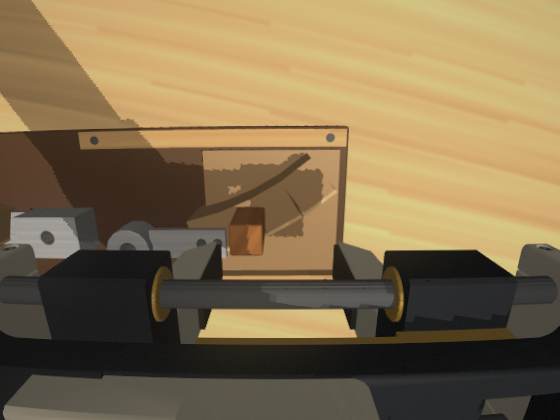

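The wrist view is square with the board. The post top is at about (248,222), just left of the jaws' centre, which agrees with the 24 mm still to go. I'll shift first, then descend.

Emit:
carry_out --series '[{"hand": 0.35, "travel": [-11, -24, 0], "yaw": 0}, {"hand": 0.35, "travel": [-11, -24, 0], "yaw": 0}, {"hand": 0.35, "travel": [-11, -24, 43], "yaw": 0}, {"hand": 0.35, "travel": [-11, -24, 86], "yaw": 0}, {"hand": 0.35, "travel": [-11, -24, 86], "yaw": 0}]'

```text
clock: 2.08
position: [0.4795, 0.2041, 0.0849]
ee_rot: [-0.11, 0.994, -0.0, -0.004]
wrist_force: [0.2, -0.7, -0.8]
opening: 0.653
```

Emit:
carry_out --series '[{"hand": 0.9, "travel": [0, 0, 0], "yaw": 0}, {"hand": 0.9, "travel": [0, 0, 0], "yaw": 0}, {"hand": 0.9, "travel": [0, 0, 0], "yaw": 0}, {"hand": 0.9, "travel": [0, 0, 0], "yaw": 0}]'

```text
clock: 2.58
position: [0.4839, 0.2039, 0.0883]
ee_rot: [-0.108, 0.994, 0.0, 0.001]
wrist_force: [-1.0, 2.7, 0.9]
opening: 0.266
```

```bash
python3 -c "
from h import *
goto([.483,.2035,.086],BY)
p=read_state()['position'][:2]
e=p+.023*BX-.105*BY
print('eye est',e, 'bore-eye along',(np.array([.5487,.014])-e)@BY,(np.array([.5487,.014])-e)@BX)
cv2.imwrite('pics/s1.png',capture('scene')[190:320,240:560].repeat(2,0).repeat(2,1))"
```

```text
pos [0.4839 0.2039 0.0883] clk 2.58 F [-0.9921  2.7228  0.9015] op 0.266 tilt [ 0.0015  0.0009 -1.    ]
travel [ 1.  -0.2  2.3] yaw 0.0 j7 1.15
eye est [0.529  0.1063] bore-eye along -0.09438611508644969 -0.0006310502237013058
```

View pics/s1.png

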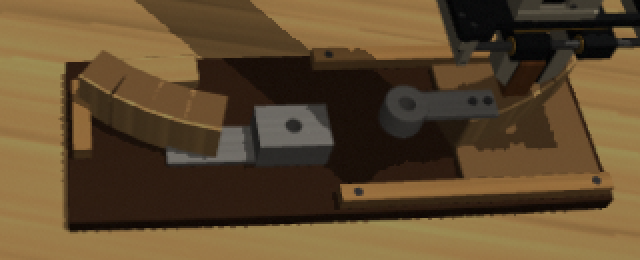

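The fingers hold the post (opening 24.5 mm). I'll slide it 94.5 mm along tool −y.

Emit:
carry_out --series '[{"hand": 0.9, "travel": [0, -10, 0], "yaw": 0}, {"hand": 0.9, "travel": [0, -24, 0], "yaw": 0}, {"hand": 0.9, "travel": [0, -40, 0], "yaw": 0}, {"hand": 0.9, "travel": [0, -56, 0], "yaw": 0}, {"hand": 0.9, "travel": [0, -72, 0], "yaw": 0}, {"hand": 0.9, "travel": [0, -85, 0], "yaw": 0}, {"hand": 0.9, "travel": [0, -94.5, 0], "yaw": 0}, {"hand": 0.9, "travel": [0, -94.5, 0], "yaw": 0}]'

```text
clock: 3.62
position: [0.5052, 0.1092, 0.0883]
ee_rot: [-0.108, 0.994, -0.001, 0.001]
wrist_force: [1.0, -1.9, 6.3]
opening: 0.257
```

Emit:
carry_out --series '[{"hand": 0.9, "travel": [0, 0, 0], "yaw": 0}, {"hand": 0.9, "travel": [0, 0, 0], "yaw": 0}]'

```text
clock: 3.88
position: [0.5052, 0.1093, 0.0883]
ee_rot: [-0.108, 0.994, -0.001, 0.001]
wrist_force: [1.0, -2.6, 7.0]
opening: 0.258
```

```bash
python3 -c "
from h import *
s=read_state();p=s['position'][:2]
goto([.4839,.2039,.0883],BY,s)
e=p+.023*BX-.105*BY
print('eye est',e, 'moved',(p-[.4839,.2039])@BY,'eye-bore',(e-[.5487,.014])@BY)
im=capture('top');cv2.imwrite('pics/t1.png',im)
cv2.imwrite('pics/t1c.png',cv2.resize(im[130:260,80:310],None,fx=3.4,fy=3.4,interpolation=2))
im=capture('scene');cv2.imwrite('pics/s2.png',im)
cv2.imwrite('pics/s2c.png',cv2.resize(im[195:310,265:555],None,fx=2.75,fy=2.75,interpolation=2))"
```

```text
pos [0.5052 0.1093 0.0883] clk 3.88 F [ 0.9813 -2.558   7.0478] op 0.258 tilt [ 0.0023 -0.0012 -1.    ]
travel [ 0.5 97.  -0.2] yaw -0.001 j7 1.34
eye est [0.5503 0.0117] moved -0.09697170473235989 eye-bore -0.00257308043235989
```

View pics/t1c.png

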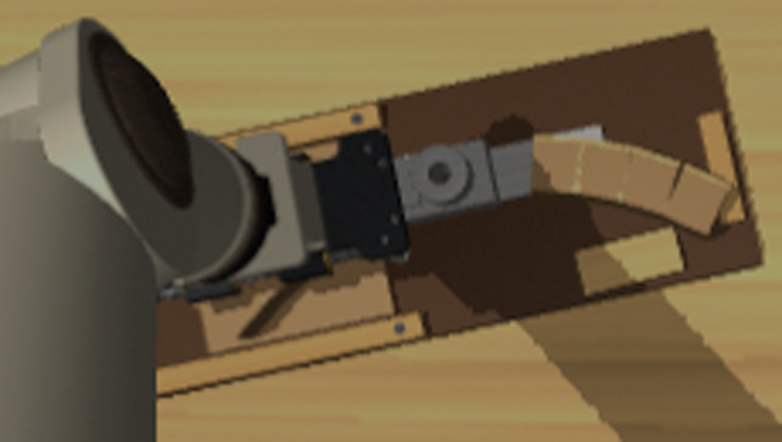

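View pics/s2c.png

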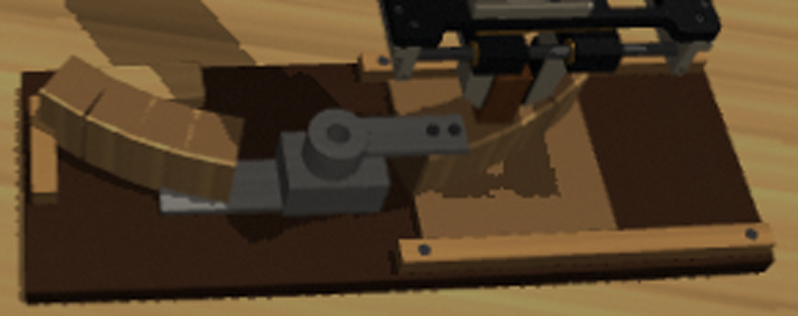

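The ring now sits over the lug. Its hole is at top crop (440,173) and scene crop (340,132). I'll check its position against the earlier bore measurement.

Run:
```python
from h import *
S=get_calibration("scene");T=get_calibration("top")
f=lambda x,y,k,ox,oy:np.array([(x+.5)/k-.5+ox,(y+.5)/k-.5+oy])
c3=lambda x,y:f(x,y,2.75,265,195)
c4=lambda x,y:f(x,y,3.4,80,130)
bore=(c3(335,159),c4(442,180)); e1=(c3(491,129),c4(291,206))
# ellipse centres of the ring's top: crop and find hole by dark blob
for n,im,g,z in(("s","pics/s2.png",c3(339,132),.082),("t","pics/t1.png",c4(440,173),.082),("s","pics/scene0.png",e1[0],.082),("t","pics/top0.png",e1[1],.082),("s","pics/scene0.png",bore[0],.052),("t","pics/top0.png",bore[1],.052)):
    G=cv2.cvtColor(cv2.imread(im),cv2.COLOR_BGR2GRAY).astype(float)
    x,y=np.round(g).astype(int);r=5;w=G[y-r:y+r+1,x-r:x+r+1];th=(w.min()+np.median(w))/2
    m=np.clip(th-w,0,None);
    yy,xx=np.mgrid[y-r:y+r+1,x-r:x+r+1]
    m[(xx-g[0])**2+(yy-g[1])**2>16]=0
    u=np.array([(m*xx).sum(),(m*yy).sum()])/m.sum()
    p=plane(S if n=="s" else T,u,z)[:2];q=plane(S if n=="s" else T,g,z)[:2]
    o=np.array([.5515,.006])
    print(n,im,u,g,"board blob",(p-o)@BX*1e3,(p-o)@BY*1e3,"eye",(q-o)@BX*1e3,(q-o)@BY*1e3)
```

```text
s pics/s2.png [388.2883 243.2445] [387.9545 242.6818] board blob 0.061105855368252825 7.21960591709608 eye -1.0908690213378056 6.822570230212853
t pics/t1.png [208.5416 180.6867] [209.0588 180.5294] board blob -1.6156748556817113 5.464735495966995 eye -1.5164088468564887 4.279189594530972
s pics/scene0.png [444.0187 241.3864] [443.2273 241.5909] board blob -0.43045685033324665 104.61663467961486 eye -0.06299066540568461 103.12975004295447
t pics/top0.png [165.597  190.1304] [165.2353 190.2353] board blob -1.9624223232016094 102.49651623764501 eye -2.020128630517039 103.32661537052564
s pics/scene0.png [386.4555 252.3583] [386.5 252.5] board blob -0.5416301384026044 9.252140718832441 eye -0.24905380379218142 9.286736040364069
t pics/top0.png [209.747  182.4861] [209.6471 182.5882] board blob -1.4699662704709202 7.674147237456511 eye -1.650489183381328 7.9427927692988565
```

Emit:
carry_out --series '[{"hand": 0.9, "travel": [0, 2.4, 0], "yaw": 0}, {"hand": 0.9, "travel": [0, 2.4, 0], "yaw": 0}, {"hand": 0.9, "travel": [0, 2.4, 0], "yaw": 0}]'

```text
clock: 4.35
position: [0.5046, 0.112, 0.0883]
ee_rot: [-0.108, 0.994, -0.001, 0.001]
wrist_force: [-0.1, -2.4, 6.9]
opening: 0.261
```

```bash
python3 -c "
from h import *
s=read_state();p=s['position'][:2]
goto([.4839,.2039,.0883],BY,s)
print('moved',(p-[.4839,.2039])@BY)"
```

```text
pos [0.5046 0.112  0.0883] clk 4.35 F [-0.1468 -2.4121  6.8536] op 0.261 tilt [ 0.0022 -0.0009 -1.    ]
travel [ 0.5 94.2 -0.1] yaw -0.001 j7 1.34
moved -0.09421593624939
```

Emit:
carry_out --series '[{"hand": 0.4, "travel": [0, 0, 0], "yaw": 0}, {"hand": 0.4, "travel": [0, 0, 0], "yaw": 0}, {"hand": 0.4, "travel": [0, 0, 0], "yaw": 0}, {"hand": 0.4, "travel": [0, 0, -40], "yaw": 0}, {"hand": 0.4, "travel": [0, 0, -90], "yaw": 0}, {"hand": 0.4, "travel": [0, 0, -150], "yaw": 0}, {"hand": 0.4, "travel": [0, 0, -150], "yaw": 0}]'

```text
clock: 5.22
position: [0.5065, 0.1145, 0.2424]
ee_rot: [-0.108, 0.994, 0.0, 0.005]
wrist_force: [0.3, -0.2, -0.7]
opening: 0.598
```

```bash
python3 -c "
from h import *
goto([.41,-.3535,.22],[0,1])
im=capture('top');cv2.imwrite('pics/t2.png',im)
im=capture('scene');cv2.imwrite('pics/s3.png',im)
cv2.imwrite('pics/s3c.png',cv2.resize(im[195:310,265:555],None,fx=2.75,fy=2.75,interpolation=2))"
```

```text
pos [0.5065 0.1145 0.2424] clk 5.22 F [ 0.2971 -0.1654 -0.6882] op 0.598 tilt [ 0.0096  0.0017 -1.    ]
travel [ 195.4 -436.2   20.7] yaw 0.217 j7 1.42
```

View pics/s3c.png

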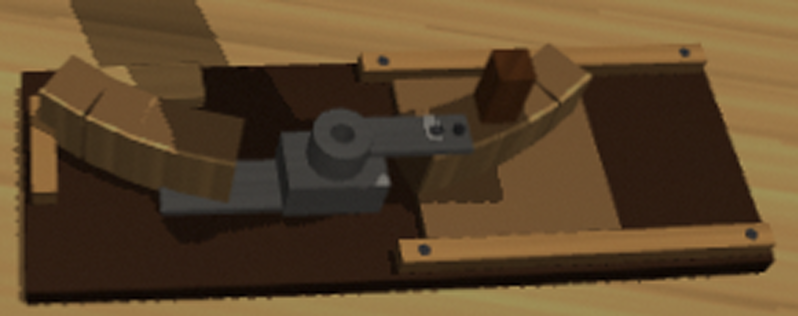

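The post is released and the ring stays over the lug. Now to the long pin.

Emit:
carry_out --series '[{"hand": 0.4, "travel": [195, -436, 10], "yaw": 0.217}, {"hand": 0.4, "travel": [195, -436, 10], "yaw": 0.217}, {"hand": 0.4, "travel": [195, -436, 10], "yaw": 0.217}, {"hand": 0.4, "travel": [195, -436, 10], "yaw": 0.217}, {"hand": 0.4, "travel": [195, -436, 10], "yaw": 0.217}, {"hand": 0.4, "travel": [195, -436, 10], "yaw": 0.217}, {"hand": 0.4, "travel": [195, -436, 10], "yaw": 0.217}, {"hand": 0.4, "travel": [195, -436, 10], "yaw": 0.217}]'

```text
clock: 6.32
position: [0.404, -0.3568, 0.2251]
ee_rot: [0.002, 1.0, 0.001, -0.002]
wrist_force: [0.5, 0.0, -0.5]
opening: 0.596
```

Emit:
carry_out --series '[{"hand": 0.4, "travel": [0, 0, 0], "yaw": 0}, {"hand": 0.4, "travel": [0, 0, 0], "yaw": 0}]'

```text
clock: 6.58
position: [0.4062, -0.3528, 0.2256]
ee_rot: [-0.0, 1.0, 0.001, -0.001]
wrist_force: [-0.3, -0.8, 0.6]
opening: 0.6
```

```bash
python3 -c "
from h import *
import pickle
goto([.452,-.3535,.2],[0,1])
pickle.dump(get_calibration('wrist'),open('cw2.pkl','wb'))
cv2.imwrite('pics/w2.png',capture('wrist'))"
```

```text
pos [ 0.4062 -0.3528  0.2256] clk 6.58 F [-0.3309 -0.7601  0.6019] op 0.6 tilt [-0.0026  0.0027 -1.    ]
travel [-45.9  -0.8  25.5] yaw 0.001 j7 2.24
```

View pics/w2.png

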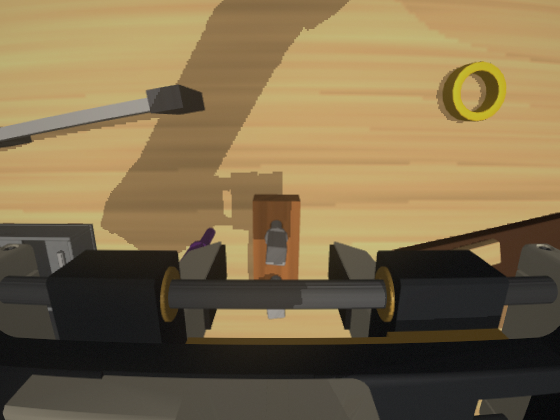

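In this view image-up is world −x. The long pin's head is at (277,245), and the short one is behind the bar at (275,305). I'll crop in to check.

```bash
python3 -c "
from h import *
im=cv2.imread('pics/w2.png');cv2.imwrite('pics/w2c.png',cv2.resize(im[185:325,230:330],None,fx=4.2,fy=4.2,interpolation=2))"
```

```text
(no output)
```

View pics/w2c.png

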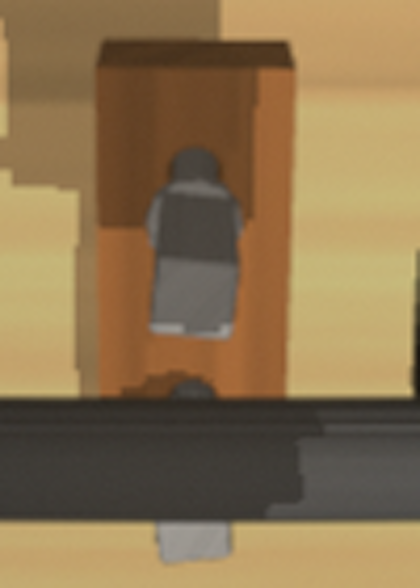

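```bash
python3 -c "
from h import *
import pickle
c=pickle.load(open('cw2.pkl','rb'))
P=np.array([plane(c,((x+.5)/4.2-.5+230,(y+.5)/4.2-.5+185),.118) for x,y in((157,258),(240,266),(232,338),(150,328))])[:,:2]
print(P,P.mean(0))
for i in range(4):
  d=P[(i+1)%4]-P[i];print(np.linalg.norm(d),np.arctan2(d[1],d[0]))
"
```

```text
[[ 0.4422 -0.3617]
 [ 0.444  -0.3441]
 [ 0.4607 -0.3457]
 [ 0.4583 -0.3633]] [ 0.4513 -0.3537]
0.017627713095108313 1.4656409723174137
0.016774138477433594 -0.09405900933799684
0.01776654961034508 -1.7055350336400965
0.016247681672363273 3.0398264134666393
```

The head centre is (0.4513, −0.3537), turned about −0.11 rad. I'll align and descend to TCP z ≈ 0.080.

Emit:
carry_out --series '[{"hand": 0.4, "travel": [-45, -1, 0], "yaw": 0.11}, {"hand": 0.4, "travel": [-45, -1, 0], "yaw": 0.11}, {"hand": 0.4, "travel": [-45, -1, 40], "yaw": 0.11}, {"hand": 0.4, "travel": [-45, -1, 80], "yaw": 0.11}, {"hand": 0.4, "travel": [-45, -1, 90], "yaw": 0.11}, {"hand": 0.4, "travel": [-45, -1, 90], "yaw": 0.11}]'

```text
clock: 7.38
position: [0.4517, -0.3545, 0.1374]
ee_rot: [0.054, 0.999, 0.0, -0.0]
wrist_force: [-0.2, -0.5, -0.1]
opening: 0.601
```

```bash
python3 -c "
from h import *
goto([.4513,-.3537,.08],[.11,.994])
im=capture('scene');cv2.imwrite('pics/s4c.png',cv2.resize(im[90:250,120:280],None,fx=3.6,fy=3.6,interpolation=2))"
```

```text
pos [ 0.4517 -0.3545  0.1374] clk 7.38 F [-0.2    -0.4617 -0.0947] op 0.601 tilt [-0.0009  0.0008 -1.    ]
travel [ 0.4  0.7 57.4] yaw 0.002 j7 2.08
```

View pics/s4c.png

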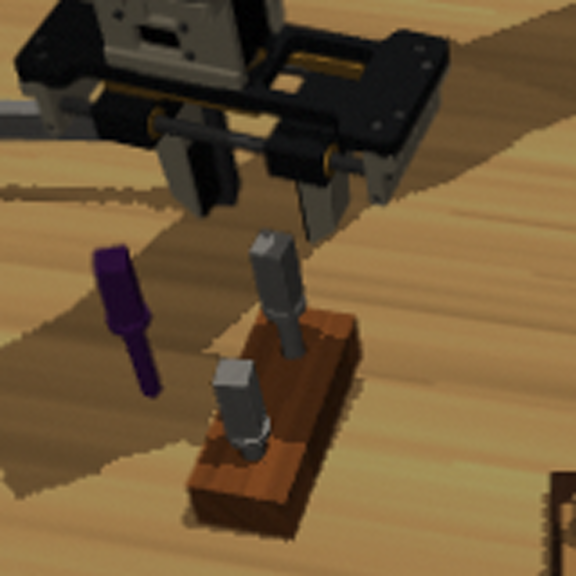

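The open jaws straddle the long pin's top at crop (272,240), clear of the short pin. I'll go down and close.

Emit:
carry_out --series '[{"hand": 0.4, "travel": [0, 0.5, 25], "yaw": 0}, {"hand": 0.4, "travel": [0, 0.5, 50], "yaw": 0}, {"hand": 0.4, "travel": [0, 0.5, 57], "yaw": 0}, {"hand": 0.4, "travel": [0, 0.5, 57], "yaw": 0}, {"hand": 0.95, "travel": [0, 0.5, 57], "yaw": 0}, {"hand": 0.95, "travel": [0, 0.5, 57], "yaw": 0}, {"hand": 0.95, "travel": [0, 0.5, 57], "yaw": 0}, {"hand": 0.95, "travel": [0, 0.5, 57], "yaw": 0}]' --squeeze 40

```text
clock: 8.43
position: [0.4519, -0.3548, 0.0806]
ee_rot: [0.055, 0.998, -0.0, 0.0]
wrist_force: [0.5, 0.6, -0.8]
opening: 0.214
```

Emit:
carry_out --series '[{"hand": 0.95, "travel": [0, 0, 0], "yaw": 0}, {"hand": 0.95, "travel": [0, 0, 0], "yaw": 0}]'

```text
clock: 8.68
position: [0.4519, -0.3548, 0.0806]
ee_rot: [0.055, 0.998, -0.0, 0.0]
wrist_force: [-0.8, 0.2, 1.9]
opening: 0.192
```

```bash
python3 -c "
from h import *
goto([.4513,-.3537,.08],[.11,.994])
im=capture('scene');cv2.imwrite('pics/s5c.png',cv2.resize(im[90:250,120:280],None,fx=3.6,fy=3.6,interpolation=2))"
```

```text
pos [ 0.4519 -0.3548  0.0806] clk 8.68 F [-0.8315  0.2     1.9272] op 0.192 tilt [ 0.0001 -0.0001 -1.    ]
travel [0.8 1.1 0.6] yaw 0.0 j7 2.08
```

View pics/s5c.png

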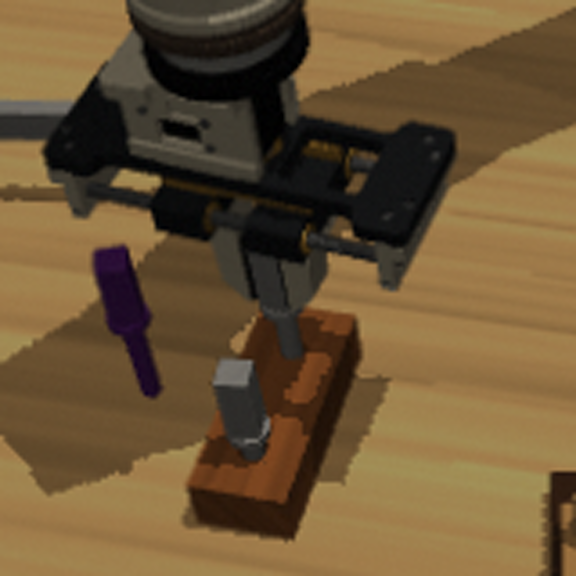

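The opening reads 17.7 mm, so the 18 mm head is gripped. Lift straight up and weigh.

Emit:
carry_out --series '[{"hand": 0.95, "travel": [0, 0, -10], "yaw": 0}, {"hand": 0.95, "travel": [0, 0, -30], "yaw": 0}, {"hand": 0.95, "travel": [0, 0, -70], "yaw": 0}, {"hand": 0.95, "travel": [0, 0, -110], "yaw": 0}, {"hand": 0.95, "travel": [0, 0, -140], "yaw": 0}, {"hand": 0.95, "travel": [0, 0, -140], "yaw": 0}, {"hand": 0.95, "travel": [0, 0, -140], "yaw": 0}]'

```text
clock: 9.6
position: [0.4512, -0.3542, 0.2195]
ee_rot: [0.055, 0.998, 0.0, -0.001]
wrist_force: [0.6, 0.1, -2.1]
opening: 0.193
```

```bash
python3 -c "
from h import *
goto([.5492,.0142,.21],[.11,.994])
goto([.5492,.0142,.21],BY)"
```

```text
pos [ 0.4512 -0.3542  0.2195] clk 9.6 F [ 0.6165  0.0949 -2.0749] op 0.193 tilt [-0.0013  0.001  -1.    ]
travel [-57.1 376.9   9.7] yaw 0.0 j7 2.08
pos [ 0.4512 -0.3542  0.2195] clk 9.6 F [ 0.6165  0.0949 -2.0749] op 0.193 tilt [-0.0013  0.001  -1.    ]
travel [-57.1 376.9   9.7] yaw -0.327 j7 2.08
```

Force −2.1 N against about 1.7 N of weight, so the pin is held. I'll move over the ring with the tool aligned to the board axes.

Emit:
carry_out --series '[{"hand": 0.95, "travel": [-57, 377, 0], "yaw": -0.327}, {"hand": 0.95, "travel": [-57, 377, 0], "yaw": -0.327}, {"hand": 0.95, "travel": [-57, 377, 0], "yaw": -0.327}, {"hand": 0.95, "travel": [-57, 377, 0], "yaw": -0.327}, {"hand": 0.95, "travel": [-57, 377, 0], "yaw": -0.327}, {"hand": 0.95, "travel": [-57, 377, 0], "yaw": -0.327}, {"hand": 0.95, "travel": [-57, 377, 0], "yaw": -0.327}, {"hand": 0.95, "travel": [-57, 377, 0], "yaw": -0.327}]'

```text
clock: 10.6
position: [0.5487, 0.0141, 0.2187]
ee_rot: [-0.109, 0.994, 0.0, -0.002]
wrist_force: [0.1, -0.2, -2.6]
opening: 0.19
```

Emit:
carry_out --series '[{"hand": 0.95, "travel": [0, 0, 0], "yaw": 0}, {"hand": 0.95, "travel": [0, 0, 0], "yaw": 0}]'

```text
clock: 10.85
position: [0.5494, 0.0117, 0.2201]
ee_rot: [-0.107, 0.994, -0.0, -0.0]
wrist_force: [-0.1, 0.2, -1.4]
opening: 0.195
```

```bash
python3 -c "
from h import *
goto([.5492,.0142,.175],BY)"
```

```text
pos [0.5494 0.0117 0.2201] clk 10.85 F [-0.1401  0.1522 -1.352 ] op 0.195 tilt [-0.0008 -0.0006 -1.    ]
travel [-0.3  2.5 45.1] yaw -0.003 j7 1.64
```

Emit:
carry_out --series '[{"hand": 0.95, "travel": [0, 2.5, 20], "yaw": 0}, {"hand": 0.95, "travel": [0, 2.5, 45], "yaw": 0}, {"hand": 0.95, "travel": [0, 2.5, 49], "yaw": 0}, {"hand": 0.95, "travel": [0, 2.5, 49], "yaw": 0}, {"hand": 0.95, "travel": [0, 2.5, 49], "yaw": 0}]'

```text
clock: 11.48
position: [0.5501, 0.0159, 0.1725]
ee_rot: [-0.108, 0.994, -0.0, 0.001]
wrist_force: [0.3, 0.9, -1.7]
opening: 0.194
```

```bash
python3 -c "
from h import *
goto([.5492,.0142,.175],BY)
for n in ('scene','top','wrist'):
  cv2.imwrite('pics/a_%s.png'%n,capture(n))
im=cv2.imread('pics/a_scene.png');cv2.imwrite('pics/a_sc.png',cv2.resize(im[200:290,340:440],None,fx=6,fy=6,interpolation=2))
im=cv2.imread('pics/a_wrist.png');cv2.imwrite('pics/a_wc.png',cv2.resize(im[190:390,180:380],None,fx=3,fy=3,interpolation=2))
"
```

```text
pos [0.5501 0.0159 0.1725] clk 11.47 F [ 0.2894  0.9297 -1.7136] op 0.194 tilt [ 0.0019 -0.     -1.    ]
travel [ 1.2 -1.5 -2.5] yaw -0.0 j7 1.62
```

View pics/a_sc.png

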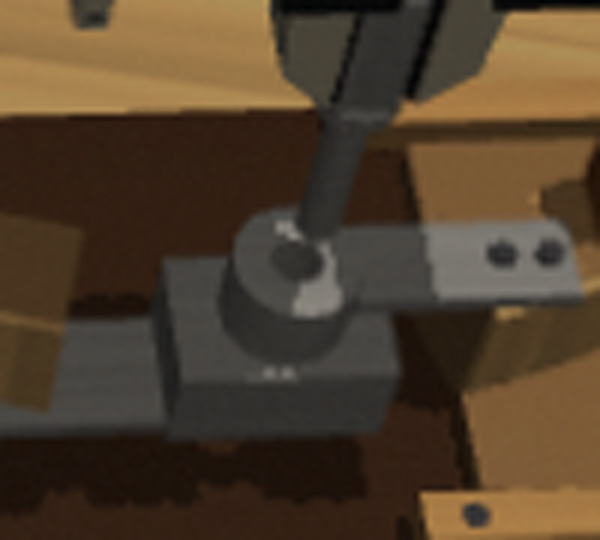

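View pics/a_wrist.png

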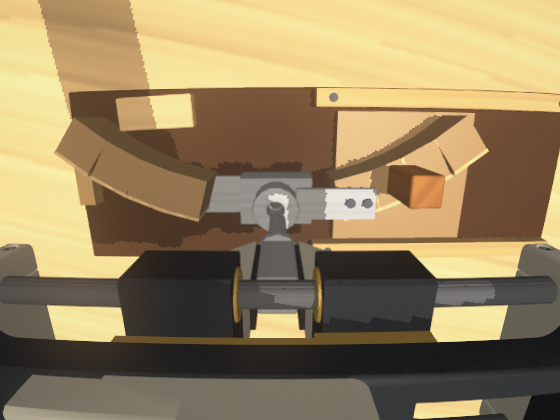

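View pics/a_wc.png

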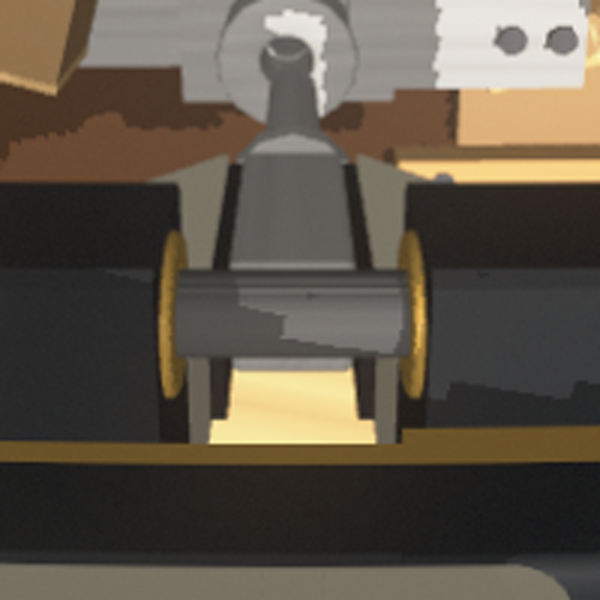

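```bash
python3 -c "
from h import *
S=get_calibration('scene');W=get_calibration('wrist')
o=np.array([.5515,.006])
f=lambda x,y,k,ox,oy:np.array([(x+.5)/k-.5+ox,(y+.5)/k-.5+oy])
def B(p):p=p[:2]-o;return np.array([p@BX,p@BY])*1e3
zn=read_state()['position'][2]-.0726
print('zn',zn,'tcp',B(read_state()['position']))
print('S nose',B(plane(S,f(317,232,6,340,200),zn)),'hole',B(plane(S,f(297,262,6,340,200),.082)))
print('W nose',B(plane(W,f(290,64,3,180,190),zn)),'hole',B(plane(W,f(290,64,3,180,190),.082)))
print('lower bore(before): S',[-.5,9.25])
"
```

```text
zn 0.09965025968159122 tcp [ 0.537  10.2786]
S nose [ 1.8301 10.8789] hole [0.1165 8.5795]
W nose [-5.6637  9.3219] hole [-0.4757  9.2874]
lower bore(before): S [-0.5, 9.25]
```

```bash
python3 -c "
from h import *
W=get_calibration('wrist')
im=cv2.imread('pics/a_wrist.png');cv2.imwrite('pics/a_wd.png',cv2.resize(im[185:250,235:320],None,fx=9,fy=9,interpolation=2))
o=np.array([.5515,.006])
g=lambda u:((u-[235,185])+.5)*9-.5
for x in(-.006,0,.002):
  for z in (.082,.0997,.13):
    print(x,z,g(proj(W,np.array([*(o+x*BX+.0095*BY),z]))))
"
```

```text
-0.006 0.082 [378.3156 178.161 ]
-0.006 0.0997 [378.1369 234.2728]
-0.006 0.13 [377.7646 351.41  ]
0 0.082 [378.3811 243.1183]
0 0.0997 [378.2085 303.429 ]
0 0.13 [377.8498 429.1105]
0.002 0.082 [378.4028 264.5852]
0.002 0.0997 [378.2323 326.2664]
0.002 0.13 [377.878  454.7281]
```

View pics/a_wd.png

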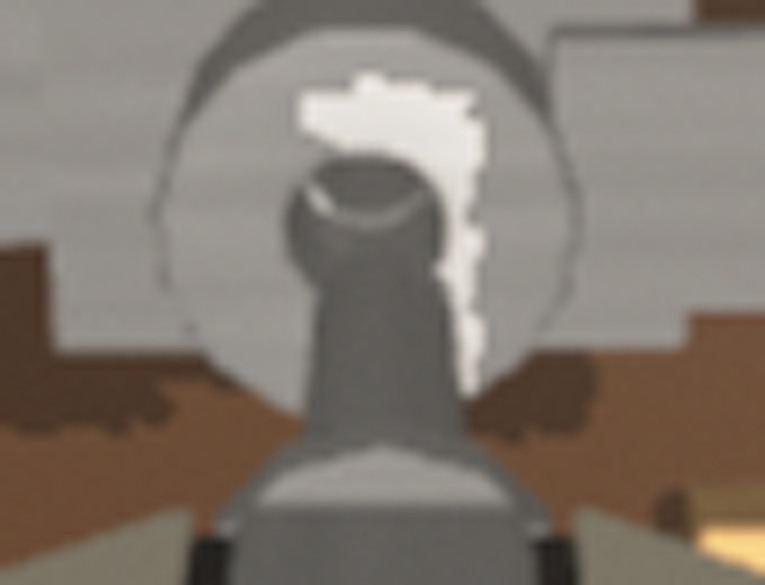

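Through the ring's hole, at crop (366,231), the lower bore's rim shows as an arc close to concentric, so the two knuckles nearly line up. The nose sits about 1.2 mm to +x and 1.6 mm to +y of the hole. I'll correct that.

Emit:
carry_out --series '[{"hand": 0.95, "travel": [1.2, -1.6, 0], "yaw": 0}, {"hand": 0.95, "travel": [1.2, -1.6, 0], "yaw": 0}, {"hand": 0.95, "travel": [1.2, -1.6, 0], "yaw": 0}, {"hand": 0.95, "travel": [1.2, -1.6, 0], "yaw": 0}]'

```text
clock: 12.12
position: [0.5484, 0.0144, 0.1714]
ee_rot: [-0.108, 0.994, 0.0, -0.0]
wrist_force: [-0.0, 0.5, -2.3]
opening: 0.196
```

```bash
cat >> h.py <<'E'
def st():
    s=read_state();p=s['position'][:2]-[.5515,.006]
    print('clk',round(s['clock'],2),'B mm',np.round([p@BX*1e3,p@BY*1e3],2),'nose z',round((s['position'][2]-.0726)*1e3,2),'F board',(s['wrist_force'][:2]@BX).round(2),(s['wrist_force'][:2]@BY).round(2),s['wrist_force'][2].round(2),'op',round(s['opening'],3),'T',s['torque'])
E
python3 -c "
from h import *
st()
im=capture('wrist');cv2.imwrite('pics/b_wd.png',cv2.resize(im[185:250,235:320],None,fx=9,fy=9,interpolation=2))
im=capture('scene');cv2.imwrite('pics/b_sc.png',cv2.resize(im[200:290,340:440],None,fx=6,fy=6,interpolation=2))
"
```

```text
clk 12.12 B mm [-1.21  8.86] nose z 98.81 F board 0.06 0.47 -2.33 op 0.196 T [ 0.0475 -0.0166 -0.0187]
```

View pics/b_wd.png

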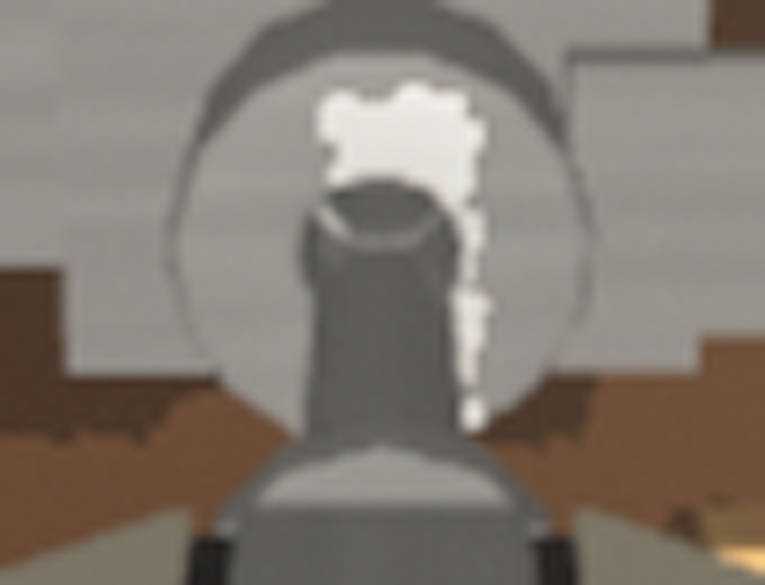

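View pics/b_sc.png

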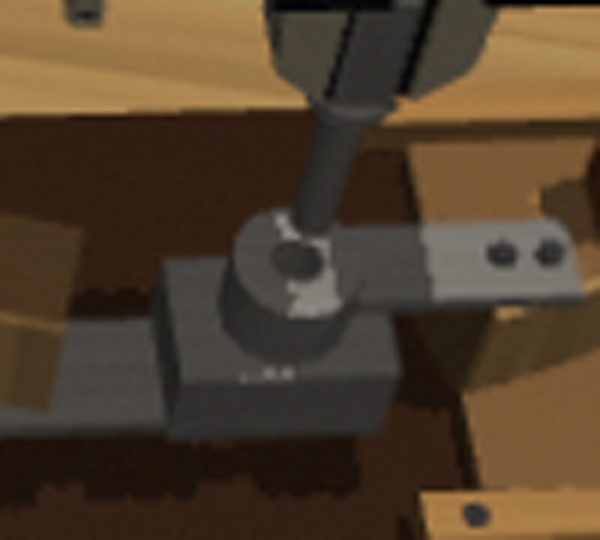

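The nose and hole are now centred across in the wrist view (382 vs 381). I'll lower gently and watch the force.

Emit:
carry_out --series '[{"hand": 0.95, "travel": [0, 0, 8], "yaw": 0}, {"hand": 0.95, "travel": [0, 0, 14], "yaw": 0}, {"hand": 0.95, "travel": [0, 0, 16], "yaw": 0}, {"hand": 0.95, "travel": [0, 0, 17.5], "yaw": 0}, {"hand": 0.95, "travel": [0, 0, 18.5], "yaw": 0}, {"hand": 0.95, "travel": [0, 0, 18.5], "yaw": 0}]'

```text
clock: 12.98
position: [0.5485, 0.0143, 0.153]
ee_rot: [-0.108, 0.994, -0.0, 0.0]
wrist_force: [-0.7, 0.7, -1.9]
opening: 0.195
```

```bash
python3 -c "
from h import *
st()
"
```

```text
clk 12.97 B mm [-1.16  8.81] nose z 80.37 F board -0.54 0.86 -1.87 op 0.195 T [ 0.0125 -0.0264  0.0123]
```

Nose at 80.4 mm with no contact force, so it is just at or inside the ring's mouth. Continuing gently.

Emit:
carry_out --series '[{"hand": 0.95, "travel": [0, 0, 1.5], "yaw": 0}, {"hand": 0.95, "travel": [0, 0, 3], "yaw": 0}, {"hand": 0.95, "travel": [0, 0, 4.5], "yaw": 0}, {"hand": 0.95, "travel": [0, 0, 4.5], "yaw": 0}]'

```text
clock: 13.48
position: [0.5483, 0.0143, 0.1482]
ee_rot: [-0.108, 0.994, 0.0, -0.0]
wrist_force: [-0.0, 0.9, -1.2]
opening: 0.191
```

```bash
python3 -c "
from h import *
st()
im=capture('scene');cv2.imwrite('pics/c_sc.png',cv2.resize(im[200:290,340:440],None,fx=6,fy=6,interpolation=2))
"
```

```text
clk 13.47 B mm [-1.34  8.84] nose z 75.63 F board 0.18 0.88 -1.24 op 0.191 T [ 0.0422  0.0665 -0.0312]
```

View pics/c_sc.png

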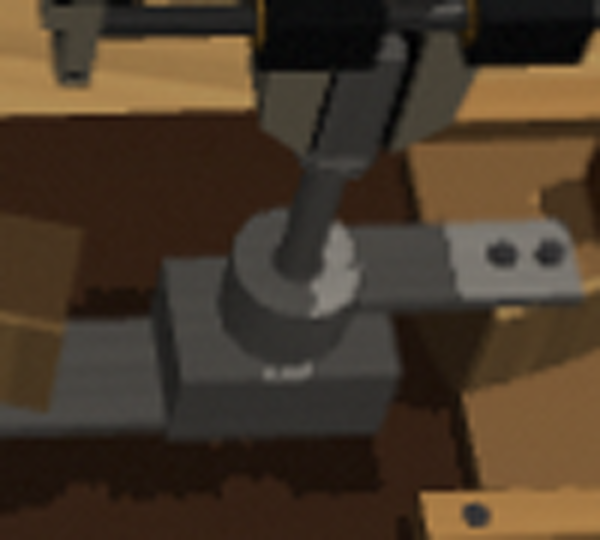

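The nose is inside the ring's bore with no force. I'll go down to about 55 mm, just above the lower lug.

Emit:
carry_out --series '[{"hand": 0.95, "travel": [0, 0, 4], "yaw": 0}, {"hand": 0.95, "travel": [0, 0, 8], "yaw": 0}, {"hand": 0.95, "travel": [0, 0, 12], "yaw": 0}, {"hand": 0.95, "travel": [0, 0, 16], "yaw": 0}, {"hand": 0.95, "travel": [0, 0, 20], "yaw": 0}, {"hand": 0.95, "travel": [0, 0, 20], "yaw": 0}]'

```text
clock: 14.28
position: [0.5481, 0.0143, 0.128]
ee_rot: [-0.108, 0.994, 0.0, -0.0]
wrist_force: [-0.2, 0.3, -2.5]
opening: 0.191
```

```bash
python3 -c "
from h import *
st()
"
```

```text
clk 14.28 B mm [-1.54  8.86] nose z 55.36 F board -0.14 0.31 -2.5 op 0.191 T [ 0.0418  0.0216 -0.0197]
```

Emit:
carry_out --series '[{"hand": 0.95, "travel": [0, 0, 1.5], "yaw": 0}, {"hand": 0.95, "travel": [0, 0, 3], "yaw": 0}, {"hand": 0.95, "travel": [0, 0, 4.5], "yaw": 0}, {"hand": 0.95, "travel": [0, 0, 4.5], "yaw": 0}]'

```text
clock: 14.78
position: [0.5483, 0.0144, 0.1238]
ee_rot: [-0.108, 0.994, 0.0, -0.0]
wrist_force: [0.9, -1.1, -1.7]
opening: 0.194
```

```bash
python3 -c "
from h import *
st()
"
```

```text
clk 14.78 B mm [-1.3   8.85] nose z 51.21 F board 0.6 -1.28 -1.66 op 0.194 T [0.015  0.0707 0.0287]
```

Emit:
carry_out --series '[{"hand": 0.95, "travel": [0, 0, 1], "yaw": 0}, {"hand": 0.95, "travel": [0, 0, 2], "yaw": 0}, {"hand": 0.95, "travel": [0, 0, 3], "yaw": 0}, {"hand": 0.95, "travel": [0, 0, 3], "yaw": 0}]'

```text
clock: 15.28
position: [0.5483, 0.0144, 0.1208]
ee_rot: [-0.108, 0.994, 0.0, -0.0]
wrist_force: [0.6, -1.2, -1.1]
opening: 0.191
```

```bash
python3 -c "
from h import *
st()
"
```

```text
clk 15.28 B mm [-1.29  8.84] nose z 48.21 F board 0.32 -1.3 -1.15 op 0.191 T [ 0.0306 -0.0104  0.0673]
```

The nose is at 48.2 mm, below the lug's top at 52 mm, with negligible force. It has found the lower bore. Continuing.

Emit:
carry_out --series '[{"hand": 0.95, "travel": [0, 0, 3], "yaw": 0}, {"hand": 0.95, "travel": [0, 0, 6], "yaw": 0}, {"hand": 0.95, "travel": [0, 0, 9], "yaw": 0}, {"hand": 0.95, "travel": [0, 0, 12], "yaw": 0}, {"hand": 0.95, "travel": [0, 0, 15], "yaw": 0}, {"hand": 0.95, "travel": [0, 0, 15], "yaw": 0}]'

```text
clock: 16.02
position: [0.5482, 0.0144, 0.1056]
ee_rot: [-0.108, 0.994, 0.0, -0.0]
wrist_force: [-1.1, 0.2, -1.5]
opening: 0.194
```

```bash
python3 -c "
from h import *
st()
"
```

```text
clk 16.02 B mm [-1.44  8.87] nose z 33.0 F board -1.01 0.42 -1.49 op 0.194 T [ 0.0103  0.0291 -0.0274]
```

Emit:
carry_out --series '[{"hand": 0.95, "travel": [0, 0, 2], "yaw": 0}, {"hand": 0.95, "travel": [0, 0, 4], "yaw": 0}, {"hand": 0.95, "travel": [0, 0, 6], "yaw": 0}, {"hand": 0.95, "travel": [0, 0, 8], "yaw": 0}, {"hand": 0.95, "travel": [0, 0, 9.5], "yaw": 0}, {"hand": 0.95, "travel": [0, 0, 9.5], "yaw": 0}]'

```text
clock: 16.77
position: [0.5483, 0.0143, 0.0963]
ee_rot: [-0.108, 0.994, 0.0, -0.0]
wrist_force: [-0.7, 0.2, -1.0]
opening: 0.192
```

```bash
python3 -c "
from h import *
st()
"
```

```text
clk 16.77 B mm [-1.31  8.84] nose z 23.68 F board -0.67 0.33 -1.01 op 0.192 T [0.0434 0.0268 0.0348]
```

Emit:
carry_out --series '[{"hand": 0.95, "travel": [0, 0, 0.7], "yaw": 0}, {"hand": 0.95, "travel": [0, 0, 1.4], "yaw": 0}, {"hand": 0.95, "travel": [0, 0, 1.4], "yaw": 0}, {"hand": 0.95, "travel": [0, 0, 1.4], "yaw": 0}]'

```text
clock: 17.27
position: [0.5484, 0.0144, 0.0951]
ee_rot: [-0.108, 0.994, 0.0, -0.0]
wrist_force: [0.7, -0.3, -2.4]
opening: 0.195
```

```bash
python3 -c "
from h import *
st()
im=capture('scene');cv2.imwrite('pics/d_sc.png',cv2.resize(im[200:290,340:440],None,fx=6,fy=6,interpolation=2))
"
```

```text
clk 17.27 B mm [-1.2   8.84] nose z 22.46 F board 0.66 -0.46 -2.45 op 0.195 T [ 0.0583 -0.0149 -0.0053]
```

View pics/d_sc.png

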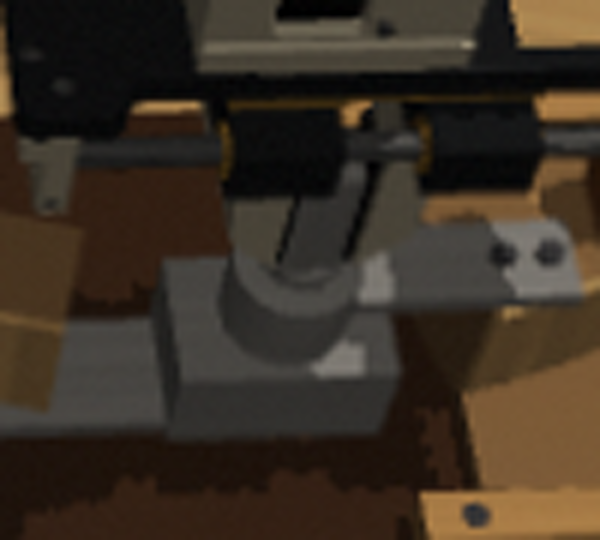

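The collar is practically on the ring at crop (300,280). A last light press to feel the seat.

Emit:
carry_out --series '[{"hand": 0.95, "travel": [0, 0, 0.5], "yaw": 0}, {"hand": 0.95, "travel": [0, 0, 1.0], "yaw": 0}, {"hand": 0.95, "travel": [0, 0, 1.0], "yaw": 0}]'

```text
clock: 17.7
position: [0.5485, 0.0143, 0.0946]
ee_rot: [-0.108, 0.994, -0.0, 0.0]
wrist_force: [-2.0, -0.4, 4.9]
opening: 0.194
```

```bash
python3 -c "
from h import *
st()"
```

```text
clk 17.7 B mm [-1.09  8.78] nose z 21.95 F board -2.1 0.0 4.91 op 0.194 T [ 0.0198  0.5082 -0.0411]
```

Seated: nose at 22.0 mm, force up by about 7 N. Release and rise.

Emit:
carry_out --series '[{"hand": 0.95, "travel": [0, 0, -0.5], "yaw": 0}, {"hand": 0.5, "travel": [0, 0, -0.5], "yaw": 0}, {"hand": 0.4, "travel": [0, 0, -0.5], "yaw": 0}, {"hand": 0.4, "travel": [0, 0, -0.5], "yaw": 0}, {"hand": 0.4, "travel": [0, 0, -10], "yaw": 0}, {"hand": 0.4, "travel": [0, 0, -40], "yaw": 0}, {"hand": 0.4, "travel": [0, 0, -90], "yaw": 0}, {"hand": 0.4, "travel": [0, 0, -130], "yaw": 0}]'

```text
clock: 18.7
position: [0.5489, 0.0145, 0.2266]
ee_rot: [-0.108, 0.994, -0.0, 0.001]
wrist_force: [-0.2, 0.3, -0.3]
opening: 0.604
```

Emit:
carry_out --series '[{"hand": 0.4, "travel": [60, 0, -20], "yaw": 0}, {"hand": 0.4, "travel": [100, 0, -20], "yaw": 0}, {"hand": 0.4, "travel": [100, 0, -20], "yaw": 0}, {"hand": 0.4, "travel": [100, 0, -20], "yaw": 0}]'

```text
clock: 19.2
position: [0.4518, -0.0071, 0.2449]
ee_rot: [-0.108, 0.994, -0.0, 0.001]
wrist_force: [-0.6, 0.8, -0.2]
opening: 0.602
```

```bash
python3 -c "
from h import *
st()
a=capture('scene');b=capture('top');cv2.imwrite('pics/e_s.png',a)
cv2.imwrite('pics/e_sc.png',cv2.resize(a[180:300,320:450],None,fx=5,fy=5,interpolation=2))
cv2.imwrite('pics/e_t.png',b)"
```

```text
clk 19.2 B mm [-100.2    8.7] nose z 172.3 F board -0.43 0.9 -0.16 op 0.602 T [ 0.0334 -0.0167 -0.0173]
```

View pics/e_sc.png

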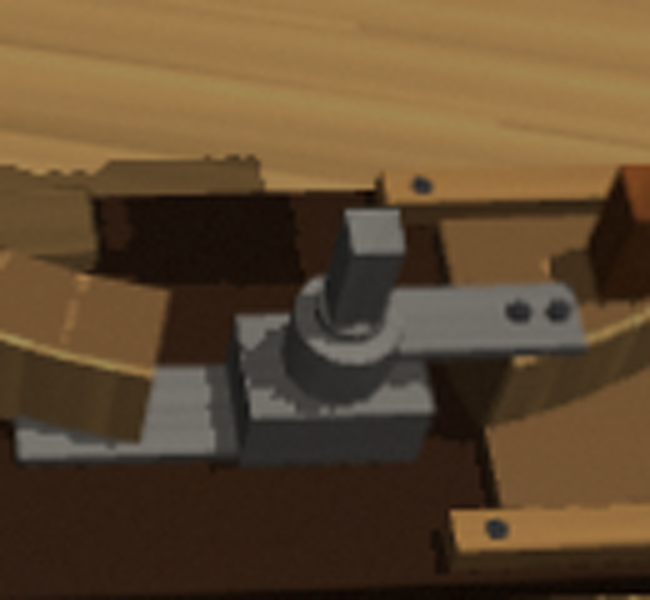

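View pics/e_t.png

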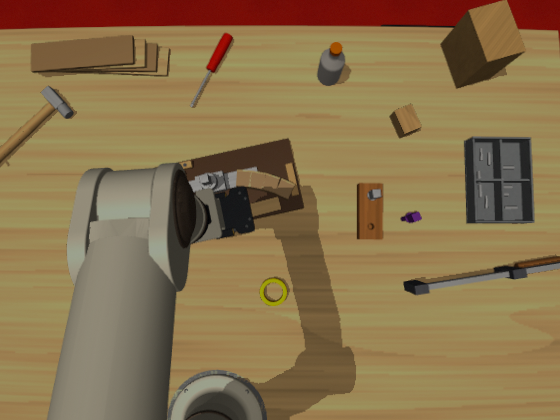

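View pics/e_s.png

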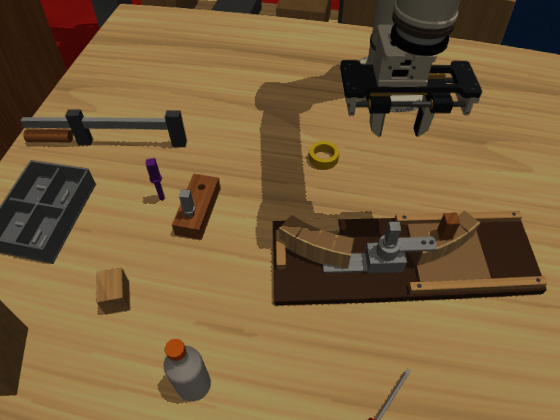

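The pin stands upright with its collar on the ring at crop (350,325). The short pin (186,200) and the offcut are where they were, and the gripper is clear. Handing in.

```bash
python3 -c "
from bench import *
print(job_done())"
```

```text
the job is handed in; nothing more can be done
None
```

The longer pin is through both knuckles with its collar seated on the upper one, and the job was handed in at about 19 s of the 67 s allowed. `job_done()` reports no verdict, so that rests on my own checks.

- **Loose half:** I slid it about 94 mm by its post until the upper knuckle lay over the lower one. The lower bore was visible in the images before the slide, at roughly 9 mm from the mark. By gripper travel, the half ended at about 0.009 m.
- **Pin:** It went down in small steps with only a newton or two of force beyond its own weight. It seated with a force rise of about 7 N, with the nose at about 22.0 mm, and I then released it.
- **Last views:** The pin stands upright with its collar on the ring. The short pin and the offcut looked unmoved by eye, and the open gripper was about 100 mm clear, reading near zero force.
- **Disagreements:** The cameras and arm readings differed by 1–2 mm on where the nose was relative to the ring's hole, so I used an average. The first slide also overshot by about 2.5 mm, and I corrected it.

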